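# Close the class coin box and snap its lever catch shut

## Task

Close and lock the blue coin box: push its green lid fully down, and only then push the red-handled lever on its front over past its dead point, so that it snaps down over the lid and locks. Use the fingertips or the outside of the fingers only: do not grip or lift anything, do not shove the box from its place, and leave the other things on the desk undisturbed. Finish with the hand clear.

Things in the scene. Friction and masses are not known exactly. Their poses are not given: they have to be found in the camera images.
- coin_box: Blue steel coin box, 150 (own x) x 200 (own y) x 70 mm high without lid, about 3 kg with its coins, standing loose on the desk. Origin: centre of its underside, z up. Its front, with the lever catch in the middle, faces its own -x; the lid hinge runs along the top edge of its +x side.
- lid (a joint): Angle of the green lid (rad): 0 = fully shut, grows as its front edge rises. Lid plate 152 x 204 x 10 mm, shut top face 80 mm above the desk. The stiff hinge keeps the lid where it is left; about 2 N down, 90 mm from the hinge, closes it.
- lid_hinge (a point): On the lid's hinge line, at its middle: 75 mm to the box's +x from the box's centre, 70 mm above the desk. Its axes turn with the lid: x points from the lid's free edge to the hinge, y along the hinge, z out of the lid's top; the plate fills x from -152 to 0, z from 0 to 10 mm.
- lid_press (a point): Point on the lid's top face at its middle, 90 mm from the hinge line: a good place to push it down. Axes turn with the lid.
- catch (a joint): Angle of the lever catch (rad): 0 = open, leaning out from the box's front; grows as the grip is pushed over towards the box's own +x. Dead point at 1.0: short of it the lever springs back to 0, beyond it snaps by itself to the locked stop at 1.75, its rubber foot over the lid's front edge. Takes about 4 N at the grip, square to the lever, at first, then less. An open lid blocks it.
- catch_pivot (a point): Middle of the lever's pivot pin, which runs along the box's y: 87.5 mm to the box's own -x from the box's centre, 90.5 mm above the desk.
- catch_grip (a point): Centre of the lever's red crossbar grip: a bar 18 mm thick and 54 mm long along the box's y, 97 mm from the pivot, on a 10 mm thick steel rod. Open, it is 37 mm in front of (box -x) the pivot and 90 mm above it (180 mm above the desk); locked, 95 mm behind (box +x) the pivot and 20 mm above it (111 mm above the desk).
- coin_roll_a: Bystander: upright paper-wrapped roll of coins, 26 dia x 52 high mm; loose. Origin: centre of its underside.
- coin_roll_b: Bystander: upright orange-wrapped roll of coins, 26 dia x 52 high mm; loose. Origin: centre of its underside.
- jar: Bystander: closed glass jar with brass-coloured cap, 84 dia x 130 high mm; loose. Origin: centre of its underside.
- pencil_cup: Bystander: yellow cup of pencils, 72 dia, 95 high (pencils to 165) mm; loose. Origin: centre of its underside.
- scale: Bystander: white round kitchen scale with a clear bowl, 176 dia x 102 high mm; loose. Origin: centre of its underside.
- calculator: Bystander: black pocket calculator lying flat, 140 x 80 x 16 mm; loose. Origin: centre of its underside.
- glue_stick: Bystander: upright glue stick with red cap, 31 dia x 92 high mm; loose. Origin: centre of its underside.

How it is judged:
By the outcome, as a careful person would: the job done as asked, in the order asked, and still so for the second after the job is handed in, with the robot touching nothing.
It also fails if it takes over 48 s, if anything falls off the work surface, if the arm or the gripper's body presses on something with over 40 N, if the wrist force passes 120 N, or if a joint passes its speed limit or range.

## Robot

A 6-joint arm with a two-finger parallel gripper is mounted at the origin on the work surface. World frame = base frame: x ahead of the robot, y to its left, z up, the work surface at z = 0. Lengths are in m, angles in degrees, forces in N, time in s.
With the tool pointing down it reaches from about 0.325 to 0.9 m from the base axis. Payload 6.1 kg.
Tool frame: the origin (TCP) lies at the centre of the arm's flange, where the gripper is bolted on; the fingertips stand 173 mm ahead of it and the grasp point (between the pads) lies 155 mm ahead of it; z points along the fingers, y is the line along which they close (so a half turn about z gives the same grasp; the last joint's range is limited). The gripper opens to 85 mm and grips with 20 to 120 N. Pads are 22 mm wide; open, the fingers measure 114 mm over their backs; the gripper's body (76 mm by 85 mm) begins 54 mm behind the grasp point. The pads swing forward as they close: fully open they stand 13 mm farther back than shut.
Start: joints at [-84.574, 12.628, 87.462, -0, 79.91, -7.225], TCP at [0.137, -0.61, 0.405] pointing down, gripper open.
Joint ranges: [-170.65, 170.65], [-52.31, 119.04], [5.05, 147.46], [-71.25, 251.25], [11.57, 151.72], [-153.62, 153.62]. Speed limits (degrees/s): [147.25, 147.25, 172.46, 180, 180, 180].

## Interface

Orientations are given as [roll, pitch, yaw] about the fixed x, y, z axes, in that order (R = Rz(yaw) Ry(pitch) Rx(roll)).
In Python, from rig import robot, imaging gives the robot as it stands.
- The arm moves only by the tool carry_out, never from a script. Its argument "targets" is a list of rows, each an object with "slide": the shift along the tool's x, y, z in mm, a list of three; "turn": the turn about the tool's z in degrees; "claw": the gripper command: -1 is fully open, 1 is shut, values between are in proportion. In form: [{"slide": [x, y, z], "turn": turn, "claw": claw}, ...]. A call has 1 to 5 rows; each row is the pose to reach, as a shift and turn from the pose commanded when the call began, along the tool's axes at that moment; what a row does not reach only later rows make up. A row lasts 1/8 s, in which the tool goes at most 62.5 mm and 10.7 degrees, less where a joint would pass 70% of its speed; a pose out of reach is approached as far as the arm can. A call with a gripper value outside its range is refused whole. The fingers move at their own pace and stop on an object; the grip force is fixed at half the most. Time passes only in rows, so rows that repeat a pose let the fingers close. It gives the time, the measured TCP pose, the force, the opening and the grip force at its end, in the units of the state.
- robot.get_state(): the state, without advancing time (a new reading comes with each control period).
- imaging.snapshot(name): name is "scene" or "side" or "wrist"; returns a dict with "img" (400x640x3 uint8, blue, green, red), "camera_matrix" (3x3 intrinsics, pixels), "distortion" ([k1, k2, p1, p2, k3] as OpenCV has them; the pictures are not rectified), "R" (3x3) and "t" (3): a world point X has camera coordinates R X + t; the wrist camera has in their place "T_tool_cam" (4x4, takes a point from camera to tool coordinates, whose origin is the TCP and whose axes are the flange's). Camera axes: x right, y down, z forward; pixel columns grow to the right and rows downward; lengths in m; the calibration is good to about 2 mm. A picture is of the moment at which its call begins: read the wrist's pose just before it. There is no depth.
- robot.hand_in(): hands the job in; it is judged then, once.
The state is a dict: "clock": time; "q": joint angles; "dq": joint speeds; "joint_efforts": joint torques, N m; "tool_pos": TCP position; "eef_rot": TCP orientation; "ft_force": force on the tool from outside, world axes, zero at the start; "wrist_torque": the same for the moment, N m; "gripper_width": opening from 0.0 (shut) to 1.0 (fully open); "gripper_force": force on a finger pad.
Only numpy, scipy, OpenCV 4.12 (cv2) and the standard library are available. Lean on these libraries where they do the work, as an engineer would, in place of code of your own. Each camera call takes 0.05 s, during which the arm holds its last target. There are 200 camera calls.

## Working session

There is one attempt and no reset: what is moved stays moved. The work goes in short steps, Python scripts to look and compute and a tool call to move; the robot and the scene stay as the last step left them, time stands still between calls to the robot, and variables do not carry over. Pictures are saved under pics/ and viewed, at most 10 in all, crops included, and the job is handed in when it is done.

Besides the shell and the picture viewer there is one more tool, called after "Request:" as a command line: name --argument value ..., lists and objects as JSON in quotes. carry_out: Moves the arm, as the interface text tells. Its arguments: {"type":"object","properties":{"targets":{"type":"array"}},"required":["targets"]}

```bash
ls; mkdir -p pics
python3 - <<'E'
from rig import robot, imaging
import cv2,pickle
s=robot.get_state();print(s['clock'],s['tool_pos'],s['eef_rot'],s['gripper_width'])
for n in("scene","side"):
    d=imaging.snapshot(n);cv2.imwrite(f'pics/{n}0.png',d['img']);pickle.dump(d,open(f'{n}0.pkl','wb'))
    print(n,d['R'],d['t'],d['camera_matrix'],d['distortion'])
E
```

```text
pics
0.0 [ 0.13685159 -0.60955183  0.4036094 ] [-1.79890252e+02 -1.39850360e-02  1.26525936e+01] 0.9994550914822882
scene [[-0.85985438  0.51048341 -0.00755827]
 [ 0.37762301  0.62596272 -0.68232803]
 [-0.34358594 -0.58955692 -0.73100707]] [ 0.44038401 -0.10438336  1.36062842] [[423.3720369    0.         317.88862682]
 [  0.         423.3720369  199.27956905]
 [  0.           0.           1.        ]] [-0.10658913  0.          0.          0.          0.        ]
side [[-0.98318999 -0.18171694 -0.01778773]
 [-0.08078349  0.52030263 -0.85015246]
 [ 0.1637421  -0.83442443 -0.52623607]] [0.51367941 0.15961733 0.86973684] [[373.78383568   0.         321.61523964]
 [  0.         373.78383568 202.60550874]
 [  0.           0.           1.        ]] [-0.01567558  0.          0.          0.          0.        ]
```

View pics/scene0.png

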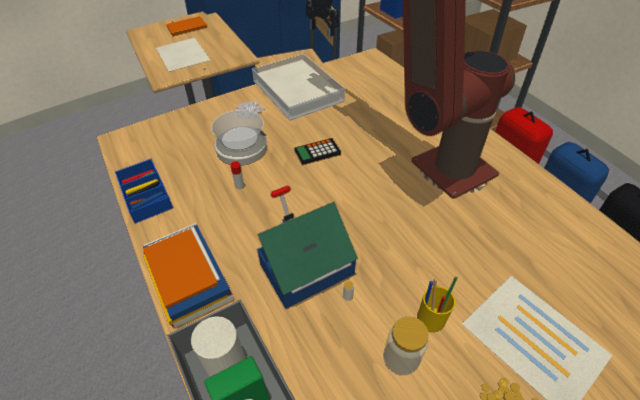

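View pics/side0.png

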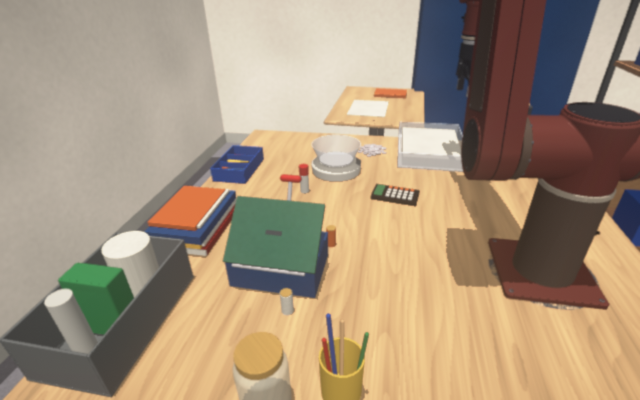

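The scene view shows the green lid, partly open, at about (307,247). The red grip is at (281,191), a small coin roll at (348,291) and the glue stick at (237,175). In the side view the lid is at (277,235) and the grip at (290,178), with an orange roll at (331,236) and a paper roll at (287,300). The box front faces roughly world -y.

```bash
cat > h.py <<'E'
import cv2,numpy as np,pickle
def und(d,p): return cv2.undistortPoints(np.array(p,float).reshape(-1,1,2),d['camera_matrix'],np.array(d['distortion']))[:,0]
def tri(a,pa,b,pb):
    P=lambda d:np.c_[d['R'],d['t']]
    X=cv2.triangulatePoints(P(a),P(b),und(a,pa).T,und(b,pb).T);return (X[:3]/X[3]).T
def plane(d,p,z):
    u=und(d,p);r=np.c_[u,np.ones(len(u))]@d['R'];c=-d['R'].T@d['t'];return c+r*((z-c[2])/r[:,2])[:,None]
def big(m,near=None):
    cs,_=cv2.findContours(m.astype(np.uint8),cv2.RETR_EXTERNAL,cv2.CHAIN_APPROX_NONE)
    if near is not None: cs=[c for c in cs if abs(cv2.pointPolygonTest(c,near,True))<6 or cv2.pointPolygonTest(c,near,True)>0]
    return max(cs,key=cv2.contourArea)
def hsv(d): return cv2.cvtColor(d['img'],cv2.COLOR_BGR2HSV)
E
python3 - <<'E'
from h import *
S=pickle.load(open('scene0.pkl','rb'));D=pickle.load(open('side0.pkl','rb'))
for d,n,g,r in((S,'s',(320,225),(281,191)),(D,'d',(277,225),(290,178))):
    H=hsv(d);print(n,H[g[1],g[0]],H[r[1],r[0]])
    m=(H[...,0]>65)&(H[...,0]<95)&(H[...,1]>80)
    c=big(m,g);print('lid',cv2.contourArea(c),cv2.approxPolyDP(cv2.convexHull(c),5,True)[:,0].tolist())
    m=((H[...,0]<6)|(H[...,0]>172))&(H[...,1]>150)
    c=big(m,r);print('grip',cv2.contourArea(c),cv2.minAreaRect(c))
    m=(H[...,0]>98)&(H[...,0]<125)&(H[...,1]>120)
    c=big(m,(310,285) if n=='s' else (275,280));print('box',cv2.contourArea(c),cv2.approxPolyDP(cv2.convexHull(c),3,True)[:,0].tolist())
E
```

```text
s [ 74 112  93] [  2 239 174]
lid 5074.5 [[334, 203], [356, 258], [283, 294], [259, 234]]
grip 89.0 ((280.137939453125, 191.34481811523438), (5.942250728607178, 19.683704376220703), 68.19859313964844)
box 911.5 [[353, 273], [286, 307], [261, 264], [258, 249], [354, 261]]
d [ 68  74 124] [  2 174 205]Traceback (most recent call last):
  File "<stdin>", line 6, in <module>
  File "h.py", line 11, in big
    return max(cs,key=cv2.contourArea)
ValueError: max() iterable argument is empty
```

Run:
```python
from h import *
S=pickle.load(open('scene0.pkl','rb'));D=pickle.load(open('side0.pkl','rb'))
d=D;H=hsv(d)
m=(H[...,0]>55)&(H[...,0]<98)&(H[...,1]>55)&(H[...,2]<190)
c=big(m,(277,225));L=cv2.approxPolyDP(cv2.convexHull(c),5,True)[:,0];print('lid',L.tolist())
m=((H[...,0]<6)|(H[...,0]>172))&(H[...,1]>130)
c=big(m,(290,178));print('grip',cv2.minAreaRect(c));gd=cv2.minAreaRect(c)[0]
m=(H[...,0]>98)&(H[...,0]<125)&(H[...,1]>100)
c=big(m,(275,280));B=cv2.approxPolyDP(cv2.convexHull(c),3,True)[:,0];print('box',B.tolist())
print('grip3d',tri(S,[(280.14,191.34)],D,[gd]))
print('scene bottom',plane(S,[(353,273),(286,307),(261,264)],0))
print('side bottom',plane(D,B,0))
near=lambda p:L[np.argmin(((L-p)**2).sum(1))]
# scene order: hinge corners (356,258),(283,294); front (334,203),(259,234)
sd=[near(p) for p in((318,272),(230,262),(325,203),(235,199))]
for ss in ([(356,258),(283,294),(334,203),(259,234)],):
  # right in scene (x small) = right in side
  print('lid3d',tri(S,ss,D,sd))
```

```text
lid [[238, 198], [322, 205], [314, 271], [224, 260]]
grip ((295.72174072265625, 175.09906005859375), (13.500873565673828, 29.52708625793457), 60.945396423339844)Traceback (most recent call last):
  File "<stdin>", line 9, in <module>
  File "h.py", line 11, in big
    return max(cs,key=cv2.contourArea)
ValueError: max() iterable argument is empty
```

Run:
```python
from h import *
S=pickle.load(open('scene0.pkl','rb'));D=pickle.load(open('side0.pkl','rb'))
d=D;H=hsv(d)
print(H[278,275],H[172:184,290].tolist(),H[178,276:306].tolist())
L=[[314, 271],[224, 260],[322, 205], [238, 198]]
X=tri(S,[(356,258),(283,294),(334,203),(259,234)],D,L);print('lid3d',X)
print('grip3d',tri(S,[(280.14,191.34)],D,[(290,178)]))
print('scene bottom',plane(S,[(353,273),(286,307),(261,264)],0))
m=(H[...,0]>98)&(H[...,0]<130)&(H[...,1]>100); m[:, :215]=0;m[:,345:]=0;m[:225]=0;m[310:]=0
c=big(m);B=cv2.approxPolyDP(cv2.convexHull(c),3,True)[:,0];print('box',B.tolist());print(plane(D,B,0))
for d,n,x0,y0,w,h in((S,'s',220,140,160,180),(D,'d',200,150,150,170)):
    cv2.imwrite(f'pics/c{n}.png',cv2.resize(d['img'][y0:y0+h,x0:x0+w],None,fx=3,fy=3,interpolation=cv2.INTER_NEAREST))
a=cv2.imread('pics/cs.png');b=cv2.imread('pics/cd.png')
o=np.zeros((540,930,3),np.uint8);o[:540,:480]=a;o[:510,480:]=b
cv2.imwrite('pics/crop.png',cv2.resize(o,(800,465)))
```

```text
[112  87  94] [[17, 102, 231], [16, 106, 227], [11, 125, 219], [5, 157, 221], [2, 170, 228], [2, 173, 222], [2, 174, 205], [2, 173, 183], [3, 163, 160], [3, 107, 152], [6, 40, 165], [11, 24, 181]] [[18, 100, 237], [18, 100, 236], [17, 103, 232], [13, 116, 218], [7, 142, 188], [3, 168, 182], [2, 174, 188], [2, 174, 192], [2, 175, 195], [2, 174, 196], [2, 174, 198], [2, 174, 199], [2, 175, 202], [2, 176, 203], [2, 174, 205], [2, 175, 207], [2, 174, 209], [2, 174, 211], [2, 175, 213], [2, 175, 216], [2, 174, 217], [2, 174, 217], [2, 174, 211], [2, 173, 197], [3, 156, 176], [6, 96, 159], [13, 43, 167], [18, 32, 174], [19, 31, 175], [19, 31, 173]]
lid3d [[0.50603511 0.17283941 0.07868517]
 [0.70461821 0.16907251 0.07726016]
 [0.50574297 0.06763254 0.17534831]
 [0.70092986 0.05740406 0.1697884 ]]
grip3d [[ 0.60145735 -0.02815695  0.182669  ]]
scene bottom [[ 5.05305435e-01  1.66094893e-01 -1.11022302e-16]
 [ 6.99788652e-01  1.63850092e-01 -1.11022302e-16]
 [ 6.97351245e-01  1.84018442e-02  0.00000000e+00]]Traceback (most recent call last):
  File "<stdin>", line 10, in <module>
  File "h.py", line 11, in big
    return max(cs,key=cv2.contourArea)
ValueError: max() iterable argument is empty
```

Request:
carry_out --targets '[{"slide": [40,-38,0],"turn": 6,"claw": 1},{"slide": [80,-76,0],"turn": 12.6,"claw": 1},{"slide": [120,-115,0],"turn": 12.6,"claw": 1},{"slide": [160,-153,0],"turn": 12.6,"claw": 1},{"slide": [200,-191,0],"turn": 12.6,"claw": 1}]'

```text
clock: 0.72
tool_pos: [0.2908, -0.3779, 0.4043]
eef_rot: [-180.0, 0.0, 0.0]
ft_force: [1.1, 0.5, 0.2]
gripper_width: 0.003
gripper_force: 0.0
```

```bash
cat > d.py <<'E'
import sys,numpy as np
from rig import robot
from scipy.spatial.transform import Rotation as Ro
s=robot.get_state();R=Ro.from_euler('xyz',s['eef_rot'],degrees=True)
t=np.array([float(v) for v in sys.argv[1:4]])
print(s['clock'],np.round(s['tool_pos'],4),np.round(s['eef_rot'],2),np.round(s['ft_force'],1),s['gripper_width'])
print('slide',np.round(1000*R.inv().apply(t-s['tool_pos']),1))
E
python3 d.py 0.6 0.085 0.40
python3 - <<'E'
from h import *
S=pickle.load(open('scene0.pkl','rb'))
print(plane(S,[(238,187),(348,298)],0))
E
```

```text
0.725 [ 0.2908 -0.3779  0.4043] [-1.7998e+02  0.0000e+00  3.0000e-02] [1.1 0.5 0.2] 0.0027696765781888956
slide [ 309.4 -462.8    4.5]
[[ 6.35264538e-01 -2.77220420e-01  1.11022302e-16]
 [ 5.56618465e-01  2.20620358e-01  1.11022302e-16]]
```

Request:
carry_out --targets '[{"slide": [30,-46,0],"turn": 0,"claw": 1},{"slide": [60,-92,0],"turn": 0,"claw": 1},{"slide": [90,-138,0],"turn": 0,"claw": 1},{"slide": [120,-184,0],"turn": 0,"claw": 1},{"slide": [150,-230,0],"turn": 0,"claw": 1}]'

```text
clock: 1.35
tool_pos: [0.4405, -0.1478, 0.4046]
eef_rot: [180.0, -0.0, 0.0]
ft_force: [0.5, -0.2, 1.0]
gripper_width: 0.0
gripper_force: 0.0
```

Request:
carry_out --targets '[{"slide": [32,-46,0],"turn": 0,"claw": 1},{"slide": [64,-92,0],"turn": 0,"claw": 1},{"slide": [96,-138,0],"turn": 0,"claw": 1},{"slide": [128,-184,0],"turn": 0,"claw": 1},{"slide": [155,-226,0],"turn": 0,"claw": 1}]'

```text
clock: 1.98
tool_pos: [0.5955, 0.0785, 0.4041]
eef_rot: [180.0, 0.0, 0.1]
ft_force: [0.4, -0.4, 0.5]
gripper_width: -0.002
gripper_force: 0.0
```

```bash
python3 d.py 0.6 0.085 0.253
```

```text
1.975 [0.5955 0.0785 0.4041] [1.8e+02 4.0e-02 8.0e-02] [ 0.4 -0.4  0.5] -0.0017380919015025482
slide [  4.6  -6.5 151.1]
```

Request:
carry_out --targets '[{"slide": [4,-6,25],"turn": 0,"claw": 1},{"slide": [4,-6,50],"turn": 0,"claw": 1},{"slide": [4,-6,65],"turn": 0,"claw": 1},{"slide": [4,-6,75],"turn": 0,"claw": 1},{"slide": [4,-6,85],"turn": 0,"claw": 1}]'

```text
clock: 2.6
tool_pos: [0.5992, 0.0823, 0.3205]
eef_rot: [-180.0, -0.1, 0.0]
ft_force: [0.3, 0.5, 2.4]
gripper_width: -0.001
gripper_force: 1.1
```

Request:
carry_out --targets '[{"slide": [0,0,10],"turn": 0,"claw": 1},{"slide": [0,0,20],"turn": 0,"claw": 1},{"slide": [0,0,30],"turn": 0,"claw": 1},{"slide": [0,0,40],"turn": 0,"claw": 1},{"slide": [0,0,50],"turn": 0,"claw": 1}]'

```text
clock: 3.22
tool_pos: [0.5988, 0.0825, 0.269]
eef_rot: [180.0, 0.0, 0.1]
ft_force: [0.6, -1.0, 2.7]
gripper_width: 0.0
gripper_force: 1.3
```

```bash
python3 d.py 0.6 0.085 0.253
```

```text
3.225 [0.5988 0.0825 0.269 ] [1.7998e+02 1.0000e-02 5.0000e-02] [ 0.6 -1.   2.7] 5.2827142940479536e-05
slide [ 1.2 -2.5 16. ]
```

Contact made, and the lid is moving at about 2.5 N. I'll finish the press in small steps.

Request:
carry_out --targets '[{"slide": [0,0,5],"turn": 0,"claw": 1},{"slide": [0,0,10],"turn": 0,"claw": 1},{"slide": [0,0,14],"turn": 0,"claw": 1},{"slide": [0,0,16],"turn": 0,"claw": 1},{"slide": [0,0,16],"turn": 0,"claw": 1}]'

```text
clock: 3.85
tool_pos: [0.5987, 0.0828, 0.2535]
eef_rot: [-180.0, 0.0, 0.0]
ft_force: [-0.2, 0.3, 0.5]
gripper_width: -0.001
gripper_force: 0.0
```

Request:
carry_out --targets '[{"slide": [0,0,1],"turn": 0,"claw": 1},{"slide": [0,0,2],"turn": 0,"claw": 1},{"slide": [0,0,2],"turn": 0,"claw": 1}]'

```text
clock: 4.22
tool_pos: [0.5988, 0.0829, 0.2534]
eef_rot: [-180.0, 0.0, 0.1]
ft_force: [-7.1, -0.3, 12.1]
gripper_width: -0.002
gripper_force: 6.0
```

Request:
carry_out --targets '[{"slide": [0,0,-20],"turn": 0,"claw": 1},{"slide": [0,0,-60],"turn": 0,"claw": 1},{"slide": [0,0,-105],"turn": 0,"claw": 1},{"slide": [0,0,-150],"turn": 0,"claw": 1},{"slide": [0,20,-155],"turn": 0,"claw": 1}]'

```text
clock: 4.85
tool_pos: [0.5998, 0.0634, 0.4126]
eef_rot: [-180.0, -0.5, 0.2]
ft_force: [0.5, -0.5, -0.3]
gripper_width: -0.001
gripper_force: 0.0
```

Request:
carry_out --targets '[{"slide": [0,45,0],"turn": 0,"claw": 1},{"slide": [0,90,0],"turn": 0,"claw": 1},{"slide": [0,135,0],"turn": 0,"claw": 1},{"slide": [0,170,0],"turn": 0,"claw": 1},{"slide": [0,170,0],"turn": 0,"claw": 1}]'

```text
clock: 5.48
tool_pos: [0.5984, -0.1102, 0.4059]
eef_rot: [180.0, 0.1, -0.2]
ft_force: [-0.2, 0.2, 0.5]
gripper_width: -0.003
gripper_force: 0.0
```

```bash
python3 d.py 0.6 -0.10 0.338
python3 - <<'E'
from h import *
from rig import imaging
o=np.zeros((400,800,3),np.uint8)
for i,(n,x,y) in enumerate((('scene',200,130),('side',180,130))):
    d=imaging.snapshot(n);pickle.dump(d,open(n+'1.pkl','wb'))
    o[:,400*i:400*i+400]=cv2.resize(d['img'][y:y+190,x:x+190],(400,400))
cv2.imwrite('pics/after_lid.png',o)
E
```

```text
5.475 [ 0.5984 -0.1102  0.4059] [ 1.8e+02  7.0e-02 -1.7e-01] [-0.2  0.2  0.5] -0.0031154190729780185
slide [  1.6 -10.2  67.9]
```

View pics/after_lid.png

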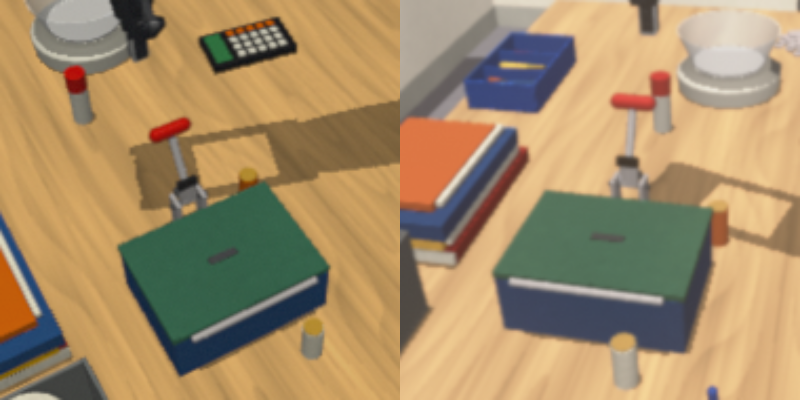

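The lid now lies flat on the box and the lever is still open, with its grip at crop (170,130) on the left and (632,101) on the right. The bystanders look undisturbed. Next I'll lower the fingertips in front of the grip.

Request:
carry_out --targets '[{"slide": [2,0,25],"turn": 0,"claw": 1},{"slide": [2,0,50],"turn": 0,"claw": 1},{"slide": [2,0,65],"turn": 0,"claw": 1},{"slide": [2,-20,65],"turn": 0,"claw": 1},{"slide": [2,-35,65],"turn": 0,"claw": 1}]'

```text
clock: 6.2
tool_pos: [0.6012, -0.0706, 0.3426]
eef_rot: [-180.0, -0.1, 0.1]
ft_force: [0.1, -0.4, 0.7]
gripper_width: -0.001
gripper_force: 0.0
```

Request:
carry_out --targets '[{"slide": [0,-8,0],"turn": 0,"claw": 1},{"slide": [0,-16,0],"turn": 0,"claw": 1},{"slide": [0,-24,0],"turn": 0,"claw": 1},{"slide": [0,-32,0],"turn": 0,"claw": 1},{"slide": [0,-40,0],"turn": 0,"claw": 1}]'

```text
clock: 6.82
tool_pos: [0.6014, -0.0332, 0.3432]
eef_rot: [179.9, -0.1, 0.0]
ft_force: [-0.1, -3.6, 2.6]
gripper_width: 0.0
gripper_force: 2.2
```

Request:
carry_out --targets '[{"slide": [0,-9,0],"turn": 0,"claw": 1},{"slide": [0,-18,1],"turn": 0,"claw": 1},{"slide": [0,-27,3],"turn": 0,"claw": 1},{"slide": [0,-36,5],"turn": 0,"claw": 1},{"slide": [0,-44,7],"turn": 0,"claw": 1}]'

```text
clock: 7.45
tool_pos: [0.6007, 0.0126, 0.3341]
eef_rot: [-180.0, 0.0, 0.1]
ft_force: [1.1, -2.0, 0.6]
gripper_width: 0.002
gripper_force: 0.6
```

Request:
carry_out --targets '[{"slide": [0,-8,1],"turn": 0,"claw": 1},{"slide": [0,-16,3],"turn": 0,"claw": 1},{"slide": [0,-24,5],"turn": 0,"claw": 1},{"slide": [0,-32,7],"turn": 0,"claw": 1},{"slide": [0,-38,9],"turn": 0,"claw": 1}]'

```text
clock: 8.07
tool_pos: [0.6008, 0.0503, 0.3256]
eef_rot: [-180.0, -0.0, 0.1]
ft_force: [0.5, 0.7, 0.3]
gripper_width: -0.001
gripper_force: 0.0
```

Run:
```python
from h import *
from rig import imaging
o=np.zeros((400,800,3),np.uint8)
for i,(n,x,y) in enumerate((('scene',200,130),('side',180,130))):
    d=imaging.snapshot(n)
    o[:,400*i:400*i+400]=cv2.resize(d['img'][y:y+190,x:x+190],(400,400))
cv2.imwrite('pics/after_lever.png',o)
```

```text
(no output)
```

View pics/after_lever.png

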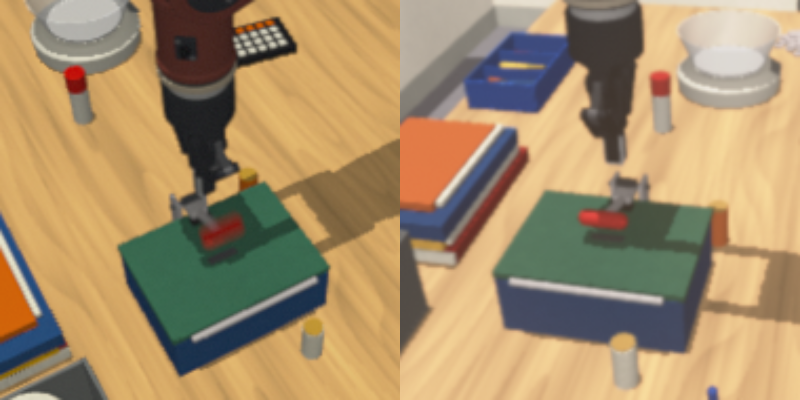

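The lever has snapped over, with the red grip now above the lid at crop (222,231) and (603,219). The box and lid have not moved. I'll retreat upwards and check.

Request:
carry_out --targets '[{"slide": [0,0,-30],"turn": 0,"claw": 1},{"slide": [0,0,-70],"turn": 0,"claw": 1},{"slide": [0,40,-90],"turn": 0,"claw": 1},{"slide": [0,90,-90],"turn": 0,"claw": 1},{"slide": [0,140,-90],"turn": 0,"claw": 1}]'

```text
clock: 8.8
tool_pos: [0.6009, -0.0917, 0.4165]
eef_rot: [180.0, -0.1, 0.1]
ft_force: [0.8, 0.8, -0.3]
gripper_width: 0.001
gripper_force: 0.0
```

Request:
carry_out --targets '[{"slide": [0,40,0],"turn": 0,"claw": 1},{"slide": [0,60,0],"turn": 0,"claw": 1},{"slide": [0,60,0],"turn": 0,"claw": 1},{"slide": [0,60,0],"turn": 0,"claw": 1}]'

```text
clock: 9.3
tool_pos: [0.6011, -0.1492, 0.4156]
eef_rot: [-180.0, 0.0, 0.1]
ft_force: [-0.0, 0.7, -0.1]
gripper_width: -0.0
gripper_force: 0.0
```

```bash
python3 - <<'E'
from h import *
from rig import imaging
o=np.zeros((400,800,3),np.uint8);D=[]
for i,(n,x,y) in enumerate((('scene',200,130),('side',180,130))):
    d=imaging.snapshot(n);D.append(d)
    o[:,400*i:400*i+400]=cv2.resize(d['img'][y:y+190,x:x+190],(400,400))
cv2.imwrite('pics/final.png',o)
p=[]
for d,r in zip(D,((305,240),(466-200,234))):
    H=hsv(d);m=((H[...,0]<6)|(H[...,0]>172))&(H[...,1]>130);m[:215 if d is D[0] else 215]=0;m[260:]=0;m[:,:250]=0;m[:,350:]=0
    p.append(cv2.minAreaRect(big(m))[0])
print(p,tri(D[0],[p[0]],D[1],[p[1]]))
E
python3 d.py 0.6 0 0.4
```

```text
[(306.62933349609375, 245.80174255371094), (275.91705322265625, 233.6222686767578)] [[0.60373121 0.10326091 0.11316751]]
9.4 [ 0.6011 -0.1489  0.4157] [-1.7998e+02  0.0000e+00  1.5000e-01] [-0.   0.8  0.1] 0.004138407266241817
slide [  -0.8 -148.9   15.8]
```

View pics/final.png

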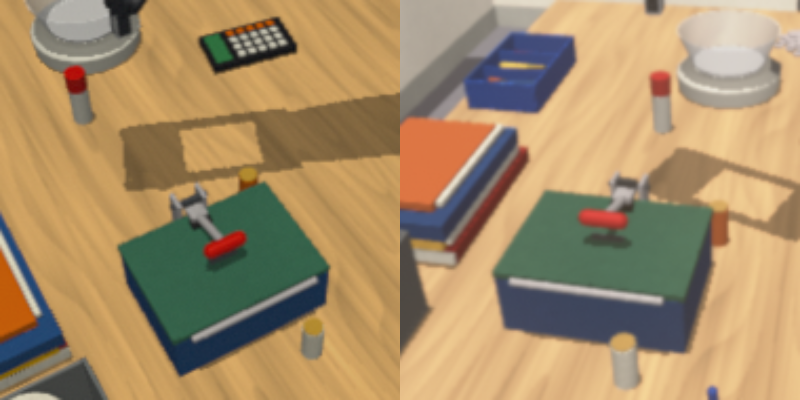

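The lever is locked: the grip measures 113 mm high against 111 mm expected, 98 mm behind the pivot. It shows at crop (225,245) and (603,219). The lid is flat, everything else is in place and the hand is clear.

```bash
python3 -c "
from rig import robot
print(robot.hand_in())"
```

```text
the job is handed in; nothing more can be done
None
```

The coin box's lid was pushed fully shut and the lever then snapped over and locked; the hand is clear, nothing else appears to have moved, and the job was handed in at about 9.4 s.

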